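# Shut the binder's clamp bar and snap the locking cap on

## Robot

A 7-joint arm with a two-finger parallel gripper is mounted at the origin on a cart in front of the work surface, level with it; the furniture and walls round the work are solid. World frame = base frame: x ahead of the robot, y to its left, z up, the work surface at z = 0. Lengths are in m, angles in rad, forces in N, time in s.
With the tool pointing down it reaches from about 0.425 to 0.875 m from the base axis. Payload 9.9 kg.
Tool frame: the origin (TCP) lies on the centre line of the jaws, within the pads' length; the fingertips stand bot.tcp_to_tips ahead of it and the grasp point (between the pads) lies 8 mm behind it (bot.tcp_to_tips is the distance from the TCP to the fingertips, in m); z points along the fingers, y is the line along which they close (so a half turn about z gives the same grasp; the last joint's range is limited). The gripper opens to 85 mm and grips with 20 to 120 N. Pads are 22 mm wide; open, the fingers measure 114 mm over their backs; the gripper's body (76 mm by 85 mm) begins 54 mm behind the grasp point. The pads swing forward as they close: fully open they stand 13 mm farther back than shut.
Start: joints at [1.177, 0.576, 0.025, 1.437, -0.015, 1.129, -0.057], TCP at [0.206, -0.643, 0.242] pointing down, gripper open.
Joint ranges: [-2.76, 2.76], [-0.34, 2.15], [-1.52, 1.57], [0.19, 2.46], [-1.09, 4.23], [0.17, 1.99], [-2.82, 2.82]. Speed limits (rad/s): [2.22, 2.22, 3.01, 3.01, 3.14, 3.14, 3.14].

## Interface

Orientations are given as [roll, pitch, yaw] about the fixed x, y, z axes, in that order (R = Rz(yaw) Ry(pitch) Rx(roll)).
In Python, from rig import bot gives the robot as it stands. The module is installed in compiled form; this text tells all that it offers.
- The arm moves only by the tool jog_arm, never from a script. Its argument "series" is one flat list of numbers, 6 for each row, row after row: the shift along the tool's x, y, z in m, then the turn, a rotation vector about the tool's x, y, z in rad. A call has 1 to 8 rows; each row shifts and turns the commanded pose from where the row before left it, along the tool's axes as they then stand; what a row does not reach is not made up. A row lasts 1/12 s, in which the tool goes at most 41.7 mm and 7.16 degrees, less where a joint would pass 70% of its speed; a pose out of reach is approached as far as the arm can. A call with a gripper value outside its range is refused whole. "fingers" is the opening, from 0 (shut) to 1 (fully open), set as the call begins (left out, the last holds). The fingers move at their own pace and stop on an object; the grip force is fixed at half the most. Time passes only in rows, so rows that do not move let the fingers close. It gives the time, the measured TCP pose, the force, the opening and the grip force at its end, in the units of the state.
- bot.get_state(): the state, without advancing time (a new reading comes with each control period).
- bot.get_image(name): name is "scene" or "top" or "wrist"; returns the picture (420x560x3 uint8, red, green, blue); there is no depth.
- bot.calibration(name): a dict with "fx", "fy", "cx", "cy" (pixels), "rvec" (rotation vector, rad) and "tvec" (3), from world to camera coordinates, as OpenCV has them. Camera axes: x right, y down, z forward; pixel columns grow to the right and rows downward; lengths in m; the calibration is good to about 2 mm. A picture is of the moment at which its call begins: read the wrist's pose just before it. calibration takes no time and is no camera call; for the wrist camera it gives the pose at the moment of the call.
- bot.sign_off(): hands the job in; it is judged then, once.
The state is a dict: "time_s": time; "joints": joint angles; "dq": joint speeds; "joint_efforts": joint torques, N m; "position": TCP position; "tcp_rot": TCP orientation; "ft_force": force on the tool from outside, world axes, zero at the start; "torque": the same for the moment, N m; "finger_gap": finger opening in m; "gripper_force": force on a finger pad.
Only numpy, scipy, OpenCV 4.12 (cv2) and the standard library are available. Lean on these libraries where they do the work, as an engineer would, in place of code of your own. Each camera call takes 0.05 s, during which the arm holds its last target. There are 200 camera calls.

## Task

Lock the small post binder: swing its open clamp bar fully down so that the bar's eye drops over the stud, then take the loose snap cap and press it straight down onto the stud until it clicks home. Do not let go: finish while still gripping the cap and pressing it firmly down on the stud (a push of about 10 N), and leave the other things on the desk where they are.

Things in the scene. Friction and masses are not known exactly. Their poses are not given: they have to be found in the camera images.
- binder: Small black post binder, 100 x 160 mm, covers 21 mm high, fixed to the desk. Origin: centre of its underside on the desk; its y axis runs along the clamp bar from the stud (at y = -65 mm) to the hinge (at y = +65 mm), z up, x across.
- stud: Upright steel stud of the binder, 18 mm thick, conical tip 11 mm wide at its flat top 26.5 mm above the origin. Four spring balls in its flanks stand out to 25 mm across, 10.5 mm above the origin. Origin: on its axis, level with the upper face of the shut bar, 27 mm above the desk; z up. Does not move.
- bar (a joint): Angle of the steel clamp bar (rad): 0 = shut, lying flat with its eye round the stud; it grows, to 1.5 at most, as the end with the eye swings up. Starts between 0.75 and 1.25. Stiff hinge (friction 0.12 N m): the bar stays where it is left; some 2 N at 85 mm from the hinge swings it.
- bar_hinge (a point): The bar's hinge axis (parallel to the binder's x) at mid-width and mid-thickness of the bar: 65 mm along +y of the binder's origin, 24.5 mm above the desk. In the binder's frame the bar points from here along (0, -cos q, sin q), q being bar, and its upper face looks along (0, sin q, cos q).
- bar_push (a point): A point in the middle of the bar's upper (outer) face, 85 mm from the hinge: a good place to push the bar shut, 45 mm short of the stud. The bar is 5 mm thick and 16 mm wide; its eye (39 mm across) is centred 130 mm from the hinge and a 16 mm wide tab ends 167 mm from it.
- cap: Loose black plastic snap cap: upright ribbed cylinder, 34 mm in diameter (35.5 mm over the ribs), 30 mm tall, 30 g, closed on top, standing mouth down on the desk in one of three places (label roll and stamp in the others). Origin: centre of its open underside, z up. Its mouth is a lip 3 mm high, 21 mm wide inside; the roof inside is 25 mm above the origin.
- label_roll: White roll of labels standing on end, 54 mm in diameter, 40 mm tall, not to be moved. Origin: centre of its underside.
- stamp: Wooden hand stamp with a turned handle, 25 x 44 x 77 mm tall, not to be moved. Origin: centre of its underside.
- stapler: Grey desk stapler, 34 x 138 x 50 mm, not to be moved. Origin: centre of its underside.
- marker: Marker pen lying on the desk, 135 mm long, 17 mm thick, not to be moved. Origin: centre of its underside.
- stud_top (a point): Centre of the stud's flat top. Pushed down over the stud, the cap's lip meets the balls when the cap's origin is 15 mm above the stud's and takes 10 to 16 N to pass them; then the force drops (the click: the balls now pull the cap down) and the cap goes on to its seat, roof on this top, its origin 1.5 mm above the stud's.
- screen_corner (a point): Lower right corner of the left monitor's screen, the part of the screens nearest the robot (fixed). Both screens hang over the back of the desk, lower edges 0.23 m above it; the left one runs from this corner back and to the left, to about 0.70 m ahead and 0.48 m left of the robot. Pass between the sides of the desk on the robot's side of it.

How it is judged:
On the way, in this order (a step that is already met when the one before it is completed fails the run):
1. the clamp bar is shut, its eye round the stud, and the cap is not yet on (value of joint bar below 0.05 rad and horizontal distance between cap and stud above 0.02 m), for 0.2 s.
2. the cap has snapped home on the stud (z of cap in the frame of stud below 0.0035 m and horizontal distance between cap and stud below 0.003 m and angle between cap's own z axis and vertical below 0.1 rad), for 0.2 s.
At the end, for the whole second after the job is handed in: Through the last second the bar is shut (within 0.05 rad), the cap is on the stud's axis within 3 mm, upright within 0.1 rad and seated (its origin less than 3.5 mm above the stud's), and the gripper's fingers still hold it and press it on the stud with more than 4 N (all of step 2 and value of joint bar below 0.05 rad and contact force between cap and stud above 4 N and contact force between the fingers and cap above 3 N); the arm keeps its last pose, push and grip.
It fails at once if a bystander (label roll, stamp, stapler or marker) is shifted by more than 30 mm (distance of any of label_roll, stamp, stapler, marker from where it was at the start of the episode above 0.03 m).
It also fails if it takes over 64 s, if anything falls off the work surface, if the arm or the gripper's body presses on something with over 40 N, if the wrist force passes 120 N, or if a joint passes its speed limit or range.

## Working session

There is one attempt and no reset: what is moved stays moved. The work goes in short steps, Python scripts to look and compute and a tool call to move; the robot and the scene stay as the last step left them, time stands still between calls to the robot, and variables do not carry over. Pictures are saved under pics/ and viewed, at most 10 in all, crops included, and the job is handed in when it is done.

Besides the shell and the picture viewer there is one more tool, called after "Emit:" as name(argument=value, ...), one argument or row to a line, values as JSON. jog_arm: Moves the arm, as the interface text tells. Its arguments: {"type":"object","properties":{"series":{"type":"array"},"fingers":{"type":"number"}},"required":["series"]}

```bash
mkdir -p pics; cat > h.py <<'E'
import numpy as np, cv2
from rig import bot
from scipy.spatial.transform import Rotation as R
def snap(n,f):
    im=bot.get_image(n); cv2.imwrite('pics/'+f,im[:,:,::-1]); return im
def cal(n):
    c=bot.calibration(n); K=np.array([[c['fx'],0,c['cx']],[0,c['fy'],c['cy']],[0,0,1]]); return K,np.array(c['rvec'],float).ravel(),np.array(c['tvec'],float).ravel()
def at_z(n,uv,z,c=None):
    K,r,t=c or cal(n); Rm=cv2.Rodrigues(r)[0]; o=-Rm.T@t
    d=Rm.T@np.linalg.inv(K)@np.array([*uv,1.]); return o+d*(z-o[2])/d[2]
def proj(n,P,c=None):
    K,r,t=c or cal(n); return cv2.projectPoints(np.array(P,float).reshape(-1,3),r,t,K,None)[0].reshape(-1,2)
E
python3 - <<'E'
from h import *
a=snap('scene','s0.png');b=snap('top','t0.png')
s=bot.get_state();print(s,bot.tcp_to_tips)
for n in('scene','top'):
    K,r,t=cal(n);Rm=cv2.Rodrigues(r)[0];print(n,K[0,0],-Rm.T@t,Rm[2])
E
```

```text
{'time_s': 0.1, 'joints': array([ 1.1772329 ,  0.57646372,  0.02485582,  1.43782107, -0.01499558,
        1.12900938, -0.05648934]), 'dq': array([ 0.00156072, -0.00315924, -0.0001153 , -0.00209561, -0.0010585 ,
       -0.00144391,  0.00010324]), 'joint_efforts': array([ 5.69857613e-03, -7.67300534e+01,  2.25765444e+00, -2.86605495e+01,
        1.58015883e-02,  8.56650673e-03,  3.59750152e-05]), 'position': array([ 0.20564458, -0.64250019,  0.24151957]), 'tcp_rot': array([-3.14007836e+00,  8.66235867e-05,  3.09801477e-01]), 'ft_force': array([ 0.51461123,  0.69513341, -0.464741  ]), 'torque': array([-0.0434162 ,  0.01683161,  0.04945185]), 'gripper_force': 0.0, 'finger_gap': 0.08552972774574778} 0.011
scene 510.19281900262314 [-0.70810371 -0.63126582  1.21214449] [ 0.69784442  0.36182404 -0.61813958]
top 438.5152954645617 [0.2343457  0.00604319 1.75754732] [ 0.14107555 -0.01229522 -0.98992248]
```

View pics/s0.png

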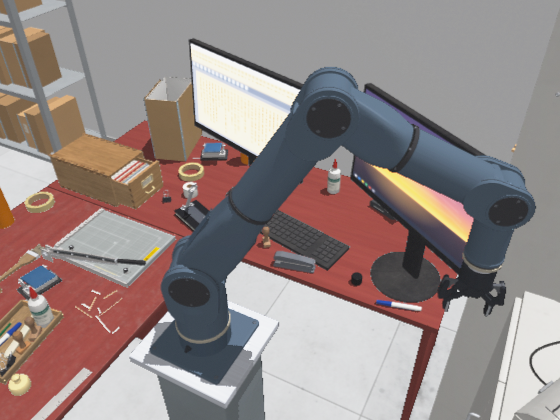

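View pics/t0.png

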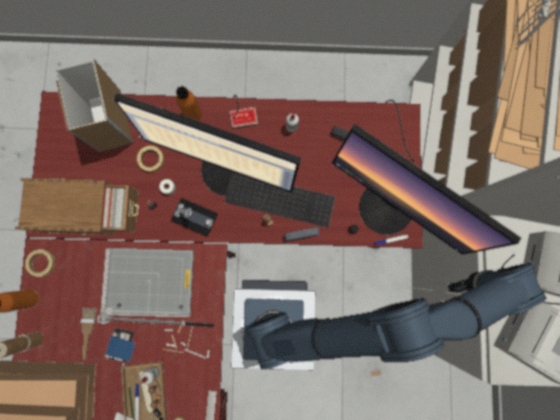

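The scene view shows the binder at about (192,218), the stamp at (266,238), the stapler at (295,262), a dark cylinder (the likely cap) at (356,279) and the marker at (400,306). In the top view they are the binder at (195,217), roll (167,186), stamp (267,220), stapler (302,235), cap (353,229) and marker (393,240).

```bash
python3 - <<'E'
from h import *
for nm,n,uv,z in [('cap','top',(353,229),.015),('cap','scene',(356,279),.015),('roll','top',(167,186),.04),('stamp','top',(267,218),.05),('stamp','scene',(266,247),.0),('stapler','top',(302,235),.04),('binder','top',(195,217),.02),('binder','scene',(192,218),.02),('small','top',(152,205),.0)]:
    print(nm,n,at_z(n,uv,z).round(3))
a=cv2.imread('pics/t0.png')[170:260,130:270];b=cv2.imread('pics/s0.png')[170:260,150:290]
c=cv2.imread('pics/s0.png')[250:310,330:430]
o=np.vstack([np.hstack([cv2.resize(a,(400,257),interpolation=3),cv2.resize(b,(400,257),interpolation=3)]),np.hstack([cv2.resize(c,(400,240),interpolation=3),np.zeros((240,400,3),np.uint8)])])
cv2.imwrite('pics/c0.png',o)
K,r,t=cal('wrist');Rm=cv2.Rodrigues(r)[0];s=bot.get_state();Rt=R.from_euler('xyz',s['tcp_rot']).as_matrix()
print(K,Rt.T@(-Rm.T@t-s['position']),Rt.T@Rm.T)
E
```

```text
cap top [ 0.399 -0.305  0.015]
cap scene [ 0.401 -0.307  0.015]
roll top [0.546 0.44  0.04 ]
stamp top [0.429 0.039 0.05 ]
stamp scene [0.416 0.03  0.   ]
stapler top [ 0.367 -0.1    0.04 ]
binder top [0.428 0.326 0.02 ]
binder scene [0.411 0.336 0.02 ]
small top [0.474 0.505 0.   ]
[[321.57196661   0.         276.15849586]
 [  0.         321.57196661 207.98042473]
 [  0.           0.           1.        ]] [ 7.22877815e-02 -3.90537660e-05 -1.32090025e-01] [[-9.95755286e-04 -9.57991460e-01 -2.86795000e-01]
 [ 9.99999501e-01 -9.30375490e-04 -3.64242804e-04]
 [ 8.21144568e-05 -2.86795219e-01  9.57991908e-01]]
```

View pics/c0.png

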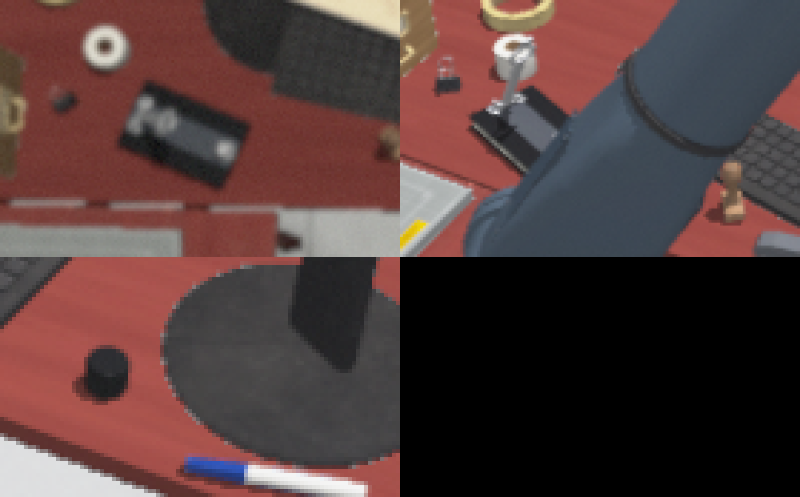

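The crop shows the binder with its stud at about (209,222) in the top view and the bar raised from the hinge at the left end. The cap stands between the keyboard and the marker. I'll work out the screen edges and the first move.

```bash
cat >> h.py <<'E'
def dl(P,yaw=None,steps=True):
    "tool-frame shift to world P, and rotvec to pointing-down with tool-x at yaw"
    s=bot.get_state(); Rt=R.from_euler('xyz',s['tcp_rot'])
    d=Rt.inv().apply(np.array(P)-s['position']); rv=None
    if yaw is not None: rv=(Rt.inv()*R.from_euler('xyz',[np.pi,0,yaw])).as_rotvec().round(4)
    return d.round(4),np.linalg.norm(d).round(3),rv
E
python3 - <<'E'
from h import *
for uv in [(465,252),(337,165),(293,187),(515,240)]: print(uv,at_z('top',uv,.23).round(3),at_z('top',uv,.5).round(3))
print(at_z('top',(209,222),.026),at_z('top',(185,207),.026))
print(dl((.40,-.40,.25),-.35)); print(dl((.30,-.5,.25)))
E
```

```text
(465, 252) [ 0.31  -0.659  0.23 ] [ 0.296 -0.541  0.5  ]
(337, 165) [ 0.606 -0.208  0.23 ] [ 0.541 -0.17   0.5  ]
(293, 187) [ 0.522 -0.053  0.23 ] [ 0.471 -0.042  0.5  ]
(515, 240) [ 0.356 -0.837  0.23 ] [ 0.335 -0.688  0.5  ]
[0.40909832 0.26858377 0.026     ] [0.46613779 0.36669409 0.026     ]
(array([ 0.259 , -0.1717, -0.0082]), np.float64(0.311), array([-1.400e-03,  6.000e-04,  6.598e-01]))
(array([ 0.1333, -0.107 , -0.0083]), np.float64(0.171), None)
```

```bash
python3 - <<'E'
from h import *
print(dl((.35,-.36,.25)))
E
```

```text
(array([ 0.2236, -0.2251, -0.0082]), np.float64(0.317), None)
```

Emit:
jog_arm(
  series=[0.028, -0.028, -0.001, 0, 0, 0, 0.028, -0.028, -0.001, 0, 0, 0, 0.028, -0.028, -0.001, 0, 0, 0, 0.028, -0.028, -0.001, 0, 0, 0, 0.028, -0.028, -0.001, 0, 0, 0, 0.028, -0.028, -0.001, 0, 0, 0, 0.028, -0.028, -0.001, 0, 0, 0, 0.028, -0.028, -0.001, 0, 0, 0],
)

```text
time_s: 0.77
position: [0.3512, -0.3593, 0.2502]
tcp_rot: [-3.141, 0.0, 0.31]
ft_force: [1.8, -0.2, 0.4]
finger_gap: 0.0852
gripper_force: 0.0
```

```bash
python3 - <<'E'
from h import *
c=cal('wrist');snap('wrist','w1.png');s=bot.get_state();print(s['time_s'],s['position'],s['tcp_rot'],s['joints'].round(2))
np.save('w1.npy',np.array([*c[1],*c[2]]))
print(proj('wrist',[.40,-.305,.015],c))
print(dl((.42,.0,.26),.9)); print(dl((.36,.25,.28),1.2))
E
```

```text
0.8167 [ 0.3558937  -0.35170224  0.25038493] [-3.13796029 -0.00322545  0.31827905] [ 0.72  0.31 -0.04  1.87  0.01  0.96 -0.58]
[[242.86112319 120.40569881]]
(array([ 0.171 , -0.314 , -0.0079]), np.float64(0.358), array([-0.0026, -0.0042, -0.5817]))
(array([ 0.1923, -0.5703, -0.0269]), np.float64(0.602), array([-0.002 , -0.0046, -0.8817]))
```

View pics/w1.png

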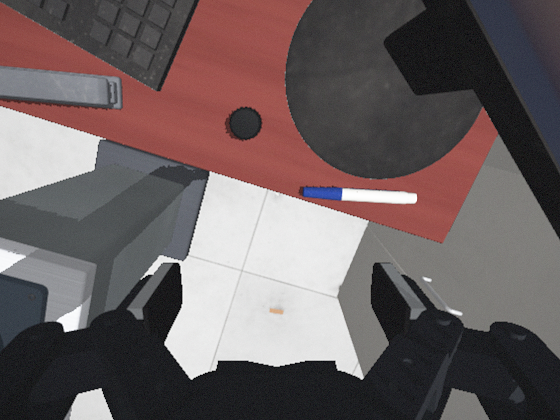

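The wrist view shows the cap's top centre at about (245,122), with the stapler at left and the marker at (360,195). The cap sits at the expected place. I'll move on to the binder, passing in front of the screen corner with the camera turned sideways and the fingers shut.

```bash
cat >> h.py <<'E'
def plan(P,yaw=None,n=8,start=None):
    "n rows of tool-frame shift/turn from the present pose (or start=(P,yaw)) to P, tool down"
    if start is None:
        s=bot.get_state(); p0=s['position']; R0=R.from_euler('xyz',s['tcp_rot'])
    else: p0=np.array(start[0]);R0=R.from_euler('xyz',[np.pi,0,start[1]])
    y0=R0.as_euler('xyz')[2]; yaw=y0 if yaw is None else yaw
    rv=(R0.inv()*R.from_euler('xyz',[np.pi,0,yaw])).as_rotvec()/n
    d=(np.array(P)-p0)/n
    print('step',np.linalg.norm(d).round(4),'turn',rv.round(4))
    for i in range(n): print((R0*R.from_rotvec(rv*i)).inv().apply(d).round(4).tolist())
E
python3 - <<'E'
from h import *
plan((.415,-.13,.25),1.28,8)
plan((.425,.12,.27),1.28,8,((.415,-.13,.25),1.28))
E
```

```text
step 0.0287 turn [-0.0002 -0.0006 -0.1202]
[0.0157, -0.024, 0.0002]
[0.0185, -0.022, 0.0002]
[0.021, -0.0196, 0.0002]
[0.0232, -0.0169, 0.0001]
[0.025, -0.014, 0.0001]
[0.0265, -0.0109, 0.0001]
[0.0276, -0.0077, 0.0001]
[0.0284, -0.0043, 0.0001]
step 0.0314 turn [0. 0. 0.]
[0.0303, -0.0078, -0.0025]
[0.0303, -0.0078, -0.0025]
[0.0303, -0.0078, -0.0025]
[0.0303, -0.0078, -0.0025]
[0.0303, -0.0078, -0.0025]
[0.0303, -0.0078, -0.0025]
[0.0303, -0.0078, -0.0025]
[0.0303, -0.0078, -0.0025]
```

Emit:
jog_arm(
  series=[0.0157, -0.024, 0, 0, 0, -0.12, 0.0185, -0.022, 0, 0, 0, -0.12, 0.021, -0.0196, 0, 0, 0, -0.12, 0.0232, -0.0169, 0, 0, 0, -0.12, 0.025, -0.014, 0, 0, 0, -0.12, 0.0265, -0.0109, 0, 0, 0, -0.12, 0.0276, -0.0077, 0, 0, 0, -0.12, 0.0284, -0.0043, 0, 0, 0, -0.12],
  fingers=0,
)

```text
time_s: 1.48
position: [0.4121, -0.1389, 0.2502]
tcp_rot: [-3.141, 0.0, 1.276]
ft_force: [0.7, 0.6, -0.7]
finger_gap: 0.0005
gripper_force: 0.0
```

Emit:
jog_arm(
  series=[0.03, -0.008, -0.0025, 0, 0, 0, 0.03, -0.008, -0.0025, 0, 0, 0, 0.03, -0.008, -0.0025, 0, 0, 0, 0.03, -0.008, -0.0025, 0, 0, 0, 0.03, -0.008, -0.0025, 0, 0, 0, 0.03, -0.008, -0.0025, 0, 0, 0, 0.03, -0.008, -0.0025, 0, 0, 0, 0.03, -0.008, -0.0025, 0, 0, 0, 0, 0, 0, 0, 0, 0],
)

```text
invalid input
```

Emit:
jog_arm(
  series=[0.03, -0.008, -0.0025, 0, 0, 0, 0.03, -0.008, -0.0025, 0, 0, 0, 0.03, -0.008, -0.0025, 0, 0, 0, 0.03, -0.008, -0.0025, 0, 0, 0, 0.03, -0.008, -0.0025, 0, 0, 0, 0.03, -0.008, -0.0025, 0, 0, 0, 0.03, -0.008, -0.0025, 0, 0, 0, 0, 0, 0, 0, 0, 0],
)

```text
time_s: 2.15
position: [0.4211, 0.083, 0.2685]
tcp_rot: [3.141, -0.003, 1.277]
ft_force: [-0.2, 1.1, -0.2]
finger_gap: 0.0
gripper_force: 0.0
```

```bash
python3 - <<'E'
from h import *
c=cal('wrist');snap('wrist','w2.png');s=bot.get_state();print(s['time_s'],s['position'],s['tcp_rot'],s['joints'].round(2))
np.save('w2.npy',np.array([*c[1],*c[2]]))
print(proj('wrist',[[.409,.269,.026],[.466,.367,.026]],c))
E
```

```text
2.2 [0.42093606 0.07999474 0.26803151] [ 3.14144299e+00 -1.39303420e-03  1.27516302e+00] [ 0.1   0.2  -0.48  1.99  0.11  0.97 -0.73]
[[ 212.83544274    9.20222739]
 [ 234.19598137 -125.2782177 ]]
```

View pics/w2.png

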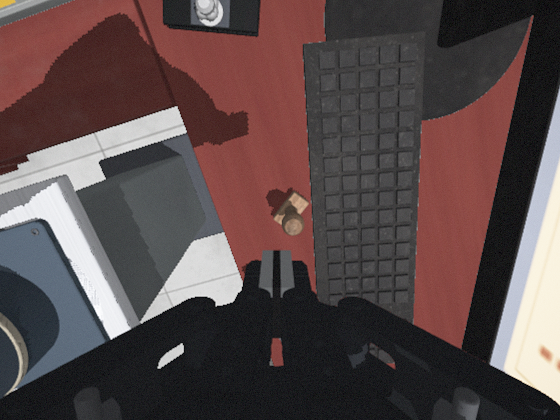

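The wrist view shows the stud at (209,8) at the top edge, with the stamp at (290,215). The estimate agrees, so I'll move about 15 cm further along.

Emit:
jog_arm(
  series=[0.028, 0.004, -0.002, 0, 0, 0, 0.028, 0.004, -0.002, 0, 0, 0, 0.028, 0.004, -0.002, 0, 0, 0, 0.028, 0.004, -0.002, 0, 0, 0, 0.028, 0.004, -0.002, 0, 0, 0, 0.014, 0.002, -0.002, 0, 0, 0, 0, 0, 0, 0, 0, 0, 0, 0, 0, 0, 0, 0],
)

```text
time_s: 2.87
position: [0.4877, 0.2169, 0.2791]
tcp_rot: [-3.141, 0.001, 1.27]
ft_force: [-0.6, -1.3, 1.2]
finger_gap: -0.0003
gripper_force: 0.0
```

```bash
python3 - <<'E'
from h import *
c=cal('wrist');snap('wrist','w3.png');s=bot.get_state();print(s['time_s'],s['position'],s['tcp_rot'],s['joints'].round(2))
np.save('w3.npy',np.array([*c[1],*c[2]]))
print(proj('wrist',[[.409,.269,.026],[.466,.367,.026]],c))
E
```

```text
2.9167 [0.48748206 0.21607359 0.27918511] [-3.14087170e+00  1.59670920e-03  1.26881168e+00] [-0.14  0.36 -0.51  1.74  0.19  1.09 -1.02]
[[200.79746514 152.11144391]
 [217.1529974   49.92752493]]
```

View pics/w3.png

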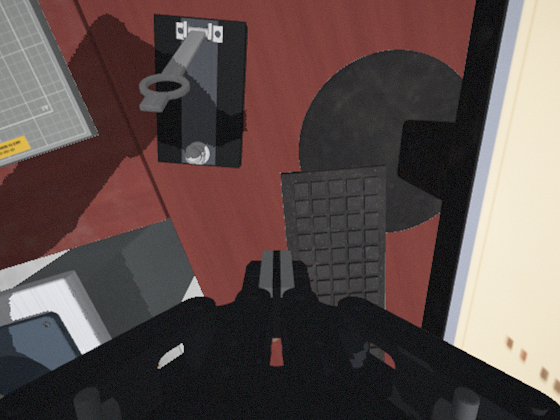

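The view shows the whole binder: corners (155,14), (246,21), (240,167), (158,161), stud top (197,151), hinge near (199,32), eye centre (164,87) and tab end (151,107). I'll fit the pose and bar angle.

```bash
python3 - <<'E'
from h import *
from scipy.optimize import least_squares
w=np.load('w3.npy');K=cal('wrist')[0];c=(K,w[:3],w[3:])
obs=np.array([(155,14),(246,21),(240,167),(158,161),(197,151),(199,32),(164,87),(151,107)],float)
def pts(p):
    x,y,th,q=p; b=lambda l:[0,.065-l*np.cos(q),.0245+l*np.sin(q)]
    # binder +x across; y axis toward hinge (image up) => +x is image right
    L=np.array([[-.05,.08,.021],[.05,.08,.021],[.05,-.08,.021],[-.05,-.08,.021],[0,-.065,.0265],[0,.065,.0245],b(.130),b(.167)])
    return L@R.from_euler('z',th).as_matrix().T+[x,y,0]
f=lambda p:(proj('wrist',pts(p),c)-obs).ravel()
best=least_squares(f,[.437,.318,-.5,1.0],loss='soft_l1',f_scale=2);p=best.x
print(p.round(4));print(f(p).reshape(-1,2).round(1))
np.save('binder.npy',p)
P=pts(p);print('stud',P[4].round(4),'hinge',P[5].round(4),'eye',P[6].round(4))
print('binder y dir',(R.from_euler('z',p[2]).as_matrix()[:,1]).round(3))
E
```

```text
[ 0.4294  0.3296 -0.3796  1.0687]
[[-1.8 -1.2]
 [ 0.4 -0.1]
 [-0.3  0.9]
 [-0.6  0.5]
 [ 0.7  1.9]
 [ 0.1 -0.4]
 [ 1.3 -1.9]
 [-0.3  1.1]]
stud [0.4053 0.2693 0.0265] hinge [0.4535 0.39   0.0245] eye [0.4303 0.3319 0.1385]
binder y dir [0.371 0.929 0.   ]
```

The fit is good: residuals are under 2 px, and the stud-to-hinge sizes match the given ones. Next I'll go behind the bar and swing it down along its arc.

```bash
cat >> h.py <<'E'
def bw(P):
    p=np.load('binder.npy'); return R.from_euler('z',p[2]).apply(P)+[p[0],p[1],0]
E
python3 - <<'E'
from h import *
yb=np.pi/2+np.load('binder.npy')[2];print('yaw',yb)
A=bw([0,.062,.25]);print(A)
plan(A,yb,6)
plan(bw([0,.062,.113]),yb,5,(A,yb))
prev=np.array([.062,.113])
for q in np.linspace(1.05,-.02,8):
    l=.085;C=np.array([.065-l*np.cos(q)+.0025*np.sin(q)+.011,.0245+l*np.sin(q)+.0025*np.cos(q)+.011])
    print(q.round(2),C.round(4),'tool x,z',(C-prev).round(4)*[1,-1]);prev=C
E
```

```text
yaw 1.1912017823218453
[0.45235663 0.38723116 0.25      ]
step 0.0295 turn [-0.0001  0.0003  0.0129]
[0.0255, -0.0141, 0.0048]
[0.0253, -0.0144, 0.0048]
[0.0251, -0.0147, 0.0048]
[0.0249, -0.0151, 0.0048]
[0.0247, -0.0154, 0.0049]
[0.0245, -0.0157, 0.0049]
step 0.0274 turn [0. 0. 0.]
[0.0, -0.0, 0.0274]
[0.0, -0.0, 0.0274]
[0.0, -0.0, 0.0274]
[0.0, -0.0, 0.0274]
[0.0, -0.0, 0.0274]
1.05 [0.0359 0.1105] tool x,z [-0.0261  0.0025]
0.9 [0.0249 0.1035] tool x,z [-0.0109  0.007 ]
0.74 [0.0152 0.0949] tool x,z [-0.0098  0.0086]
0.59 [0.0068 0.085 ] tool x,z [-0.0083  0.01  ]
0.44 [0.0001 0.0739] tool x,z [-0.0067  0.0111]
0.29 [-0.0048  0.0619] tool x,z [-0.005  0.012]
0.13 [-0.0079  0.0492] tool x,z [-0.0031  0.0126]
-0.02 [-0.009   0.0363] tool x,z [-0.0011  0.0129]
```

Emit:
jog_arm(
  series=[0.0255, -0.0141, 0.0048, 0, 0, 0.013, 0.0253, -0.0144, 0.0048, 0, 0, 0.013, 0.0251, -0.0147, 0.0048, 0, 0, 0.013, 0.0249, -0.0151, 0.0048, 0, 0, 0.013, 0.0247, -0.0154, 0.0049, 0, 0, 0.013, 0.0245, -0.0157, 0.0049, 0, 0, 0.013, 0, 0, 0, 0, 0, 0, 0, 0, 0, 0, 0, 0],
)

```text
time_s: 3.58
position: [0.4516, 0.3884, 0.2503]
tcp_rot: [-3.141, 0.001, 1.193]
ft_force: [0.3, -1.2, 0.7]
finger_gap: -0.0001
gripper_force: 0.0
```

```bash
python3 - <<'E'
from h import *
s=bot.get_state();print(s['position'],s['tcp_rot'])
print(dl(bw([0,.062,.113]),1.1912))
E
```

```text
[0.45155236 0.38838412 0.25025961] [-3.14112728e+00  1.31244429e-03  1.19338091e+00]
(array([-0.0006,  0.0012,  0.1373]), np.float64(0.137), array([-0.0005,  0.0013,  0.0022]))
```

Emit:
jog_arm(
  series=[0, 0.001, 0.0274, 0, 0, 0.002, 0, 0, 0.0274, 0, 0, 0, 0, 0, 0.0274, 0, 0, 0, 0, 0, 0.0274, 0, 0, 0, 0, 0, 0.0274, 0, 0, 0, 0, 0, 0, 0, 0, 0, 0, 0, 0, 0, 0, 0],
)

```text
time_s: 4.17
position: [0.4536, 0.3858, 0.1134]
tcp_rot: [-3.141, 0.003, 1.188]
ft_force: [0.2, 1.3, 0.2]
finger_gap: -0.0002
gripper_force: 0.0
```

Emit:
jog_arm(
  series=[-0.026, 0, 0.0025, 0, 0, 0, -0.011, 0, 0.007, 0, 0, 0, -0.0098, 0, 0.0086, 0, 0, 0, -0.0083, 0, 0.01, 0, 0, 0, -0.0067, 0, 0.0111, 0, 0, 0, -0.005, 0, 0.012, 0, 0, 0, 0, 0, 0, 0, 0, 0],
)

```text
time_s: 4.75
position: [0.4289, 0.3245, 0.0633]
tcp_rot: [3.14, 0.001, 1.188]
ft_force: [0.7, -0.3, 0.1]
finger_gap: 0.0001
gripper_force: 0.0
```

Emit:
jog_arm(
  series=[-0.0015, 0, 0.006, 0, 0, 0, -0.0015, 0, 0.006, 0, 0, 0, -0.001, 0, 0.006, 0, 0, 0, 0, 0, 0.004, 0, 0, 0, 0, 0, 0.003, 0, 0, 0, 0, 0, 0, 0, 0, 0],
)

```text
time_s: 5.25
position: [0.4269, 0.3227, 0.0381]
tcp_rot: [3.141, 0.0, 1.19]
ft_force: [-1.0, -2.2, 6.7]
finger_gap: -0.0003
gripper_force: 3.5
```

Emit:
jog_arm(
  series=[0, 0, 0.002, 0, 0, 0, 0, 0, 0.001, 0, 0, 0, 0, 0, 0, 0, 0, 0, 0, 0, 0, 0, 0, 0],
)

```text
time_s: 5.58
position: [0.427, 0.3227, 0.0374]
tcp_rot: [3.139, -0.001, 1.19]
ft_force: [-7.0, -8.2, 44.9]
finger_gap: 0.0004
gripper_force: 22.6
```

Emit:
jog_arm(
  series=[0, 0, -0.04, 0, 0, 0, 0, 0, -0.04, 0, 0, 0, 0, 0, -0.04, 0, 0, 0, -0.02, 0, -0.04, 0, 0, 0, -0.02, 0, -0.04, 0, 0, 0, -0.02, 0, -0.02, 0, 0, 0, 0, 0, 0, 0, 0, 0, 0, 0, 0, 0, 0, 0],
)

```text
time_s: 6.25
position: [0.4059, 0.2691, 0.2501]
tcp_rot: [3.14, -0.002, 1.188]
ft_force: [-0.3, 0.5, -0.5]
finger_gap: 0.0001
gripper_force: 0.0
```

```bash
python3 - <<'E'
from h import *
c=cal('wrist');snap('wrist','w4.png');s=bot.get_state();print(s['time_s'],s['position'],s['tcp_rot'],s['joints'].round(2))
np.save('w4.npy',np.array([*c[1],*c[2]]))
print(proj('wrist',bw(np.array([[0,-.065,.0265],[0,.065,.0245],[0,-.065,.0245],[0,-.102,.0245]])),c))
E
```

```text
6.3 [0.40559017 0.26950917 0.24900332] [ 3.14111260e+00 -4.37986227e-04  1.18934228e+00] [-0.28  0.32 -0.54  1.9   0.2   0.98 -1.29]
[[275.89259981 179.47313437]
 [275.37594919  53.12758427]
 [275.89096155 179.11911561]
 [276.01888769 210.41469671]]
```

View pics/w4.png

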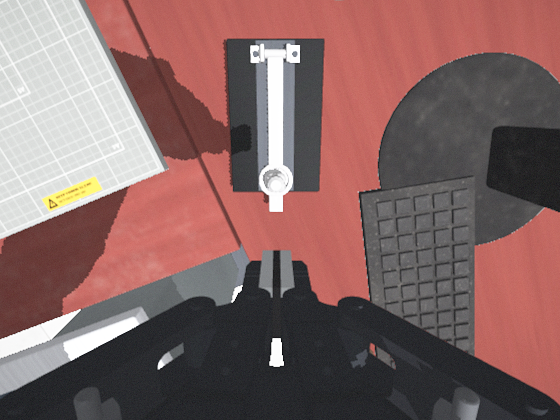

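The view shows the bar lying flat along the binder, with its eye round the stud at (275,180), exactly where predicted. I'll refine the stud position numerically and plan the way to the cap.

```bash
python3 - <<'E'
from h import *
w=np.load('w4.npy');c=(cal('wrist')[0],w[:3],w[3:])
g=cv2.imread('pics/w4.png',0)[150:220,235:320];G=cv2.resize(g,None,fx=6,fy=6,interpolation=cv2.INTER_CUBIC)
for (a,b,z) in [(12,30,.0245),(12,24,.0265)]:
  h=cv2.HoughCircles(cv2.GaussianBlur(G,(0,0),2),cv2.HOUGH_GRADIENT,1.5,200,param1=80,param2=15,minRadius=a*4,maxRadius=b*5)
  for q in h[0][:2]: u=((q[0]+.5)/6-.5+235,(q[1]+.5)/6-.5+150);print('circ',u,q[2]/6,at_z('wrist',u,z,c).round(4))
S=cv2.imread('pics/w4.png')[140:220,235:320];cv2.imwrite('pics/z4.png',cv2.resize(S,(680,640),interpolation=3)[:600])
print(proj('wrist',bw(np.array([[-.05,.08,.021],[.05,.08,.021],[.05,-.08,.021],[-.05,-.08,.021]])),c))
plan((.425,-.03,.25),1.28,8)
plan((.395,-.29,.25),1.75,8,((.425,-.03,.25),1.28))
E
```

```text
circ (np.float32(275.45834), np.float32(179.70833)) 17.175001 [0.4046 0.2688 0.0245]
circ (np.float32(251.70833), np.float32(204.70833)) 17.699999 [0.3681 0.2518 0.0245]
circ (np.float32(275.45834), np.float32(179.70833)) 17.025 [0.4047 0.2692 0.0265]
circ (np.float32(250.20833), np.float32(205.95833)) 19.574999 [0.3663 0.2516 0.0265]
[[225.92592384  37.69254732]
 [324.68888721  37.31555548]
 [319.25020786 191.12554932]
 [232.62403927 191.47975121]]
step 0.0375 turn [ 0.0001 -0.0001 -0.0113]
[-0.0338, 0.0162, -0.0001]
[-0.034, 0.0158, -0.0001]
[-0.0342, 0.0154, -0.0001]
[-0.0344, 0.015, -0.0001]
[-0.0345, 0.0146, -0.0001]
[-0.0347, 0.0142, -0.0001]
[-0.0349, 0.0139, -0.0001]
[-0.035, 0.0135, -0.0001]
step 0.0327 turn [ 0.      0.     -0.0588]
[-0.0322, 0.0057, 0.0]
[-0.0325, 0.0038, 0.0]
[-0.0327, 0.0019, 0.0]
[-0.0327, -0.0, -0.0]
[-0.0327, -0.0019, -0.0]
[-0.0325, -0.0038, -0.0]
[-0.0322, -0.0057, -0.0]
[-0.0318, -0.0076, -0.0]
```

View pics/z4.png

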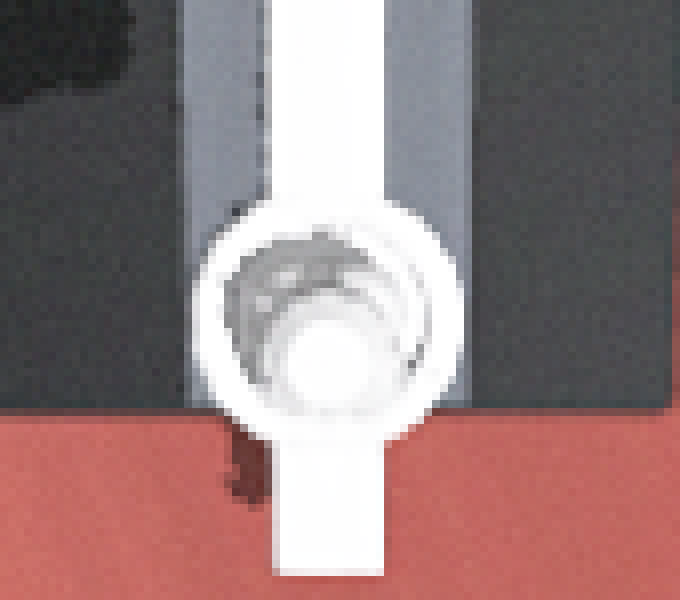

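The zoom shows the eye ring centred at (275.4,179.6) and the stud's flat top at about (275.4,185.1). That fits the stud top standing 26.5 mm above its own origin, which puts it at z = 0.0535. I'll check it and move on.

```bash
python3 - <<'E'
from h import *
w=np.load('w4.npy');c=(cal('wrist')[0],w[:3],w[3:])
print('ring',at_z('wrist',(275.4,179.6),.027,c).round(4),'top',at_z('wrist',(275.4,185.1),.0535,c).round(4))
E
```

```text
ring [0.4048 0.2694 0.027 ] top [0.4046 0.269  0.0535]
```

Emit:
jog_arm(
  series=[-0.034, 0.0162, 0, 0, 0, -0.011, -0.034, 0.0158, 0, 0, 0, -0.011, -0.034, 0.0154, 0, 0, 0, -0.011, -0.0344, 0.015, 0, 0, 0, -0.011, -0.0345, 0.0146, 0, 0, 0, -0.011, -0.0347, 0.0142, 0, 0, 0, -0.011, -0.0349, 0.0139, 0, 0, 0, -0.011, -0.035, 0.0135, 0, 0, 0, -0.011],
  fingers=0.5,
)

```text
time_s: 6.97
position: [0.4245, -0.0311, 0.2477]
tcp_rot: [-3.139, -0.0, 1.28]
ft_force: [1.2, -0.5, -1.1]
finger_gap: 0.0427
gripper_force: 0.0
```

Emit:
jog_arm(
  series=[-0.0322, 0.0057, 0, 0, 0, -0.059, -0.0325, 0.0038, 0, 0, 0, -0.059, -0.0327, 0.0019, 0, 0, 0, -0.059, -0.0327, 0, 0, 0, 0, -0.059, -0.0327, -0.0019, 0, 0, 0, -0.059, -0.0325, -0.0038, 0, 0, 0, -0.059, -0.0322, -0.0057, 0, 0, 0, -0.059, -0.0318, -0.0076, 0, 0, 0, -0.059],
)

```text
time_s: 7.63
position: [0.3945, -0.2909, 0.2473]
tcp_rot: [-3.14, -0.002, 1.754]
ft_force: [1.0, 0.6, 0.3]
finger_gap: 0.0425
gripper_force: 0.0
```

Emit:
jog_arm(
  series=[-0.04, 0, 0, 0, 0, 0, -0.03, 0, 0, 0, 0, 0, 0, 0, 0, 0, 0, 0, 0, 0, 0, 0, 0, 0],
  fingers=0.7,
)

```text
time_s: 7.97
position: [0.407, -0.3598, 0.2465]
tcp_rot: [-3.14, -0.003, 1.748]
ft_force: [0.0, 0.2, 0.3]
finger_gap: 0.0596
gripper_force: 0.0
```

```bash
python3 - <<'E'
from h import *
c=cal('wrist');snap('wrist','w5.png');s=bot.get_state();print(s['time_s'],s['position'],s['tcp_rot'],s['joints'].round(2),s['finger_gap'])
np.save('w5.npy',np.array([*c[1],*c[2]]))
print(proj('wrist',[[.4,-.305,.03],[.4,-.305,.0]],c))
E
```

```text
8.0167 [ 0.40718508 -0.35822821  0.24697793] [-3.13997546 -0.00324294  1.75012264] [ 0.89  0.39 -0.36  1.77  0.16  1.01  0.65] 0.059910245208027416
[[279.86369756 130.05763782]
 [279.62909018 128.71799542]]
```

View pics/w5.png

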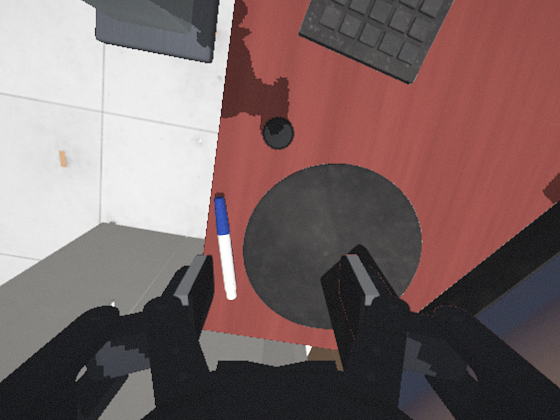

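The view shows the cap at about (278,132), clear of the keyboard (nearest corner (412,82)) and the monitor foot. I'll measure it more exactly and go down.

```bash
python3 - <<'E'
from h import *
w=np.load('w5.npy');c=(cal('wrist')[0],w[:3],w[3:])
im=cv2.imread('pics/w5.png')[105:160,250:310];G=cv2.resize(im,None,fx=6,fy=6,interpolation=cv2.INTER_CUBIC)
hsv=cv2.cvtColor(G,cv2.COLOR_BGR2HSV);print(im[27,27],im[10,55],im[2,10],im[10,28])
m=((hsv[...,1]<110)).astype(np.uint8);n,l,st,ce=cv2.connectedComponentsWithStats(m)
k=l[27*6,28*6]; ct=max(cv2.findContours((l==k).astype(np.uint8),0,2)[0],key=cv2.contourArea)
(x,y),r=cv2.minEnclosingCircle(ct);print(st[k]/6,ce[k]/6+[250,105],x/6+250,y/6+105,r/6)
u=ce[k]/6-.4+[250,105]
C=at_z('wrist',u,.028,c);print(C, at_z('wrist',u+[16,0],.028,c)-C)
print(dl([*C[:2],.06]),dl([*C[:2],.016],1.75))
E
```

```text
[25 23 20] [ 80  86 167] [47 48 91] [48 51 87]
[  11.66666667   11.16666667   33.16666667   33.83333333 4931.        ] [278.17860362 133.14683747] 277.9697748819987 132.8730494181315 17.15984853108724
[ 0.39834848 -0.30822388  0.028     ] [0.01675936 0.00298779 0.        ]
(array([0.0502, 0.0005, 0.1871]), np.float64(0.194), None) (array([0.05  , 0.0006, 0.2311]), np.float64(0.236), array([-0.0016, -0.0032,  0.0001]))
```

Emit:
jog_arm(
  series=[0.025, 0, 0.02, -0.001, -0.003, 0, 0.025, 0, 0.03, 0, 0, 0, 0, 0, 0.04, 0, 0, 0, 0, 0, 0.04, 0, 0, 0, 0, 0, 0.03, 0, 0, 0, 0, 0, 0.02, 0, 0, 0, 0, 0, 0, 0, 0, 0, 0, 0, 0, 0, 0, 0],
)

```text
time_s: 8.68
position: [0.3981, -0.3082, 0.0683]
tcp_rot: [-3.141, 0.0, 1.752]
ft_force: [0.5, 1.2, 1.0]
finger_gap: 0.0598
gripper_force: 0.0
```

```bash
python3 - <<'E'
from h import *
s=bot.get_state();print(s['position'],s['tcp_rot'])
print(dl([.3984,-.3082,.016],1.75))
E
```

```text
[ 0.39812314 -0.30821382  0.06834947] [-3.14076961e+00  3.79239978e-04  1.75223965e+00]
(array([-0.    ,  0.0003,  0.0523]), np.float64(0.052), array([-0.0008,  0.0004,  0.0022]))
```

Emit:
jog_arm(
  series=[0, 0, 0.02, 0, 0, 0, 0, 0, 0.018, 0, 0, 0, 0, 0, 0.014, 0, 0, 0, 0, 0, 0, 0, 0, 0],
)

```text
time_s: 9.02
position: [0.3985, -0.3095, 0.0167]
tcp_rot: [3.141, 0.002, 1.751]
ft_force: [-0.3, -0.2, -0.1]
finger_gap: 0.0597
gripper_force: 0.0
```

Emit:
jog_arm(
  series=[0, 0, 0, 0, 0, 0, 0, 0, 0, 0, 0, 0, 0, 0, 0, 0, 0, 0, 0, 0, 0, 0, 0, 0, 0, 0, 0, 0, 0, 0, 0, 0, 0, 0, 0, 0],
  fingers=0,
)

```text
time_s: 9.52
position: [0.3992, -0.3105, 0.019]
tcp_rot: [3.139, 0.005, 1.75]
ft_force: [-0.8, 2.2, 9.1]
finger_gap: 0.0321
gripper_force: 58.7
```

Emit:
jog_arm(
  series=[0, 0, -0.03, 0, 0, 0, 0, 0, -0.04, 0, 0, 0, 0, 0, -0.04, 0, 0, 0, 0, 0, -0.04, 0, 0, 0, 0, 0, -0.04, 0, 0, 0, 0, 0, -0.04, 0, 0, 0, 0, 0, 0, 0, 0, 0],
)

```text
time_s: 10.1
position: [0.4008, -0.3108, 0.2559]
tcp_rot: [3.132, 0.012, 1.75]
ft_force: [1.2, -0.7, 0.8]
finger_gap: 0.0324
gripper_force: 59.8
```

```bash
python3 - <<'E'
from h import *
s=bot.get_state();print(s['position'],s['tcp_rot'])
plan((.425,-.03,.25),1.28,8)
plan((.4047,.2692,.25),1.19,8,((.425,-.03,.25),1.28))
E
```

```text
[ 0.40082225 -0.31079037  0.2559206 ] [3.13157085 0.01247373 1.74975354]
step 0.0352 turn [0.0016 0.0012 0.0587]
[0.034, 0.0092, 0.0004]
[0.0345, 0.0072, 0.0004]
[0.0349, 0.0052, 0.0005]
[0.0351, 0.0031, 0.0005]
[0.0352, 0.0011, 0.0005]
[0.0352, -0.001, 0.0006]
[0.0351, -0.0031, 0.0006]
[0.0349, -0.0051, 0.0007]
step 0.0375 turn [ 0.     -0.      0.0113]
[0.0351, -0.0132, -0.0]
[0.035, -0.0135, -0.0]
[0.0348, -0.0139, -0.0]
[0.0346, -0.0143, -0.0]
[0.0345, -0.0147, -0.0]
[0.0343, -0.0151, -0.0]
[0.0341, -0.0155, -0.0]
[0.034, -0.0159, -0.0]
```

The cap is gripped, with a gap of 32 mm and 59 N on the pad. I'll carry it back past the screen corner.

Emit:
jog_arm(
  series=[0.034, 0.0092, 0, 0.0016, 0.0012, 0.059, 0.0345, 0.0072, 0, 0.0016, 0.0012, 0.059, 0.0349, 0.0052, 0, 0.0016, 0.0012, 0.059, 0.0351, 0.0031, 0, 0.0016, 0.0012, 0.059, 0.0352, 0.0011, 0, 0.0016, 0.0012, 0.059, 0.0352, -0.001, 0, 0.0016, 0.0012, 0.059, 0.0351, -0.0031, 0, 0.0016, 0.0012, 0.059, 0.0349, -0.005, 0, 0.0016, 0.0012, 0.059],
)

```text
time_s: 10.77
position: [0.4222, -0.0269, 0.2487]
tcp_rot: [-3.131, -0.004, 1.275]
ft_force: [0.8, 0.4, -0.4]
finger_gap: 0.0323
gripper_force: 59.8
```

Emit:
jog_arm(
  series=[0.0351, -0.0132, 0, 0, 0, 0.011, 0.035, -0.0135, 0, 0, 0, 0.011, 0.0348, -0.0139, 0, 0, 0, 0.011, 0.0346, -0.0143, 0, 0, 0, 0.011, 0.0345, -0.0147, 0, 0, 0, 0.011, 0.0343, -0.0151, 0, 0, 0, 0.011, 0.0341, -0.0155, 0, 0, 0, 0.011, 0.034, -0.0159, 0, 0, 0, 0.011],
)

```text
time_s: 11.43
position: [0.4021, 0.2723, 0.2512]
tcp_rot: [-3.131, -0.004, 1.189]
ft_force: [0.9, 0.3, -0.8]
finger_gap: 0.0324
gripper_force: 59.8
```

```bash
python3 - <<'E'
from h import *
s=bot.get_state();print(s['position'],s['tcp_rot'])
print(dl([.4047,.2692,.11],1.19))
E
```

```text
[0.40207518 0.27226018 0.25118876] [-3.1305817  -0.00420752  1.18923744]
(array([-0.0025,  0.0051,  0.1411]), np.float64(0.141), array([-0.011 , -0.0042, -0.0007]))
```

Emit:
jog_arm(
  series=[-0.001, 0.002, 0.03, -0.0055, -0.002, 0, -0.001, 0.002, 0.035, -0.0055, -0.002, 0, 0, 0, 0.035, 0, 0, 0, 0, 0, 0.025, 0, 0, 0, 0, 0, 0.016, 0, 0, 0, 0, 0, 0, 0, 0, 0, 0, 0, 0, 0, 0, 0],
)

```text
time_s: 12.02
position: [0.4049, 0.2675, 0.1094]
tcp_rot: [-3.14, 0.001, 1.19]
ft_force: [0.4, 0.3, -0.0]
finger_gap: 0.0324
gripper_force: 59.8
```

```bash
python3 - <<'E'
from h import *
c=cal('wrist');im=snap('wrist','w6.png');s=bot.get_state();print(s['position'],s['tcp_rot'])
np.save('w6.npy',np.array([*c[1],*c[2]]))
print(dl([.4047,.2692,.11],1.19))
# predicted cap-top circle if cap sits at TCP axis, top 11 mm above TCP
Rt=R.from_euler('xyz',s['tcp_rot']);
for dx in(0,.0018): print(proj('wrist',s['position']+Rt.apply([[dx,0,-.011],[dx+.017,0,-.011],[dx-.017,0,-.011]]),c))
b=cv2.imread('pics/w6.png')[200:320,190:362];b=cv2.convertScaleAbs(b,alpha=2.5,beta=10);cv2.imwrite('pics/w6z.png',cv2.resize(b,(800,558),interpolation=3))
E
```

```text
[0.40539874 0.26791125 0.11009539] [-3.14088111e+00 -1.90200979e-04  1.18990127e+00]
(array([ 0.0009, -0.0011,  0.0001]), np.float64(0.001), array([-0.0007, -0.0002, -0.0001]))
[[278.50523686 289.52738223]
 [278.55997096 252.63252926]
 [278.45430826 323.85704664]]
[[278.5108449  285.74714797]
 [278.56600673 248.56396899]
 [278.45953247 320.33554094]]
```

View pics/w6z.png

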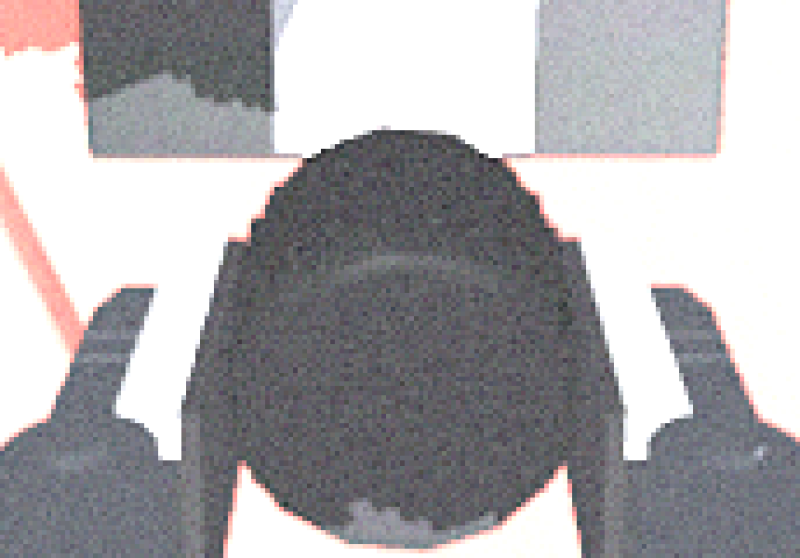

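The cropped view shows the cap held upright and centred between the fingers. Its top face spans rows 255 to 318 and the front lower edge is at row 228. I'll solve for its offset in the tool frame.

```bash
python3 - <<'E'
from h import *
from scipy.optimize import least_squares
w=np.load('w6.npy');c=(cal('wrist')[0],w[:3],w[3:])
p=np.array([.4054,.2679,.1101]);Rt=R.from_euler('xyz',[np.pi,0,1.19])
def f(v,rt):
    dx,b=v; return proj('wrist',p+Rt.apply([[dx+rt,0,b-.030],[dx-rt,0,b-.03],[dx+.0174,0,b]]),c)[:,1]-[255,317.8,228]
for rt in(.0155,.0165,.0172):
    r=least_squares(f,[0,.019],x_scale=.001,args=(rt,));print(rt,r.x.round(4),r.fun.round(1))
E
```

```text
0.0155 [-0.0029  0.0254] [ 0.7 -0.2 -0.6]
0.0165 [-0.0051  0.0296] [-0.8  0.2  0.7]
0.0172 [-0.0067  0.0326] [-1.8  0.5  1.6]
```

Emit:
jog_arm(
  series=[0, -0.001, 0.015, 0, 0, 0, 0, 0, 0.015, 0, 0, 0, 0, 0, 0.008, 0, 0, 0, 0, 0, 0.004, 0, 0, 0, 0, 0, 0.003, 0, 0, 0, 0, 0, 0, 0, 0, 0, 0, 0, 0, 0, 0, 0],
)

```text
time_s: 12.65
position: [0.4043, 0.268, 0.0643]
tcp_rot: [-3.14, 0.0, 1.19]
ft_force: [0.8, -0.9, 0.3]
finger_gap: 0.0325
gripper_force: 59.8
```

```bash
cat > st.py <<'E'
from h import *
s=bot.get_state();Rt=R.from_euler('xyz',s['tcp_rot'])
print(s['time_s'],s['position'].round(4),s['tcp_rot'].round(4),'F tool',Rt.inv().apply(s['ft_force']).round(1),'T tool',Rt.inv().apply(s['torque']).round(2),s['gripper_force'],dl([.4047,.2692,.0475],1.19))
E
python3 st.py
```

```text
12.65 [0.4043 0.268  0.0643] [-3.1405e+00  4.0000e-04  1.1898e+00] F tool [-0.5  1.1 -0.3] T tool [-0.   -0.03  0.03] 59.83657546341419 (array([ 0.0012, -0.    ,  0.0168]), np.float64(0.017), array([-0.0011,  0.0004, -0.0002]))
```

No contact yet. I'll go down slowly to the balls.

Emit:
jog_arm(
  series=[0, 0, 0.002, 0, 0, 0, 0, 0, 0.002, 0, 0, 0, 0, 0, 0, 0, 0, 0, 0, 0, 0, 0, 0, 0],
)

```text
time_s: 12.98
position: [0.4048, 0.2678, 0.0601]
tcp_rot: [-3.141, 0.0, 1.189]
ft_force: [1.8, -2.0, 4.4]
finger_gap: 0.0326
gripper_force: 60.3
```

```bash
python3 st.py
```

```text
12.9833 [0.4048 0.2678 0.0601] [-3.1413e+00  3.0000e-04  1.1892e+00] F tool [-1.2  2.4 -4.4] T tool [-0.53 -0.2   0.03] 60.31958989799023 (array([ 0.0013, -0.0007,  0.0126]), np.float64(0.013), array([-0.0003,  0.0003, -0.0008]))
```

Emit:
jog_arm(
  series=[0, 0, 0.002, 0, 0, 0, 0, 0, 0.002, 0, 0, 0, 0, 0, 0.002, 0, 0, 0, 0, 0, 0.002, 0, 0, 0, 0, 0, 0, 0, 0, 0],
)

```text
time_s: 13.4
position: [0.4043, 0.2677, 0.0511]
tcp_rot: [-3.14, 0.001, 1.189]
ft_force: [3.6, 1.8, -13.4]
finger_gap: 0.0323
gripper_force: 60.7
```

```bash
python3 st.py
```

```text
13.4 [0.4043 0.2677 0.0511] [-3.1399e+00  1.1000e-03  1.1894e+00] F tool [ 3.   2.7 13.4] T tool [-0.98  0.6  -0.02] 60.73610879480839 (array([ 0.0016, -0.0002,  0.0036]), np.float64(0.004), array([-0.0017,  0.0011, -0.0006]))
```

It clicked past the balls, which now pull the cap down with 13 N. I'll go on to the seat.

Emit:
jog_arm(
  series=[0, 0, 0.002, 0, 0, 0, 0, 0, 0.0015, 0, 0, 0, 0, 0, 0, 0, 0, 0, 0, 0, 0, 0, 0, 0],
)

```text
time_s: 13.73
position: [0.4039, 0.2677, 0.0482]
tcp_rot: [-3.14, 0.001, 1.19]
ft_force: [2.5, -0.9, -0.2]
finger_gap: 0.0323
gripper_force: 62.0
```

```bash
python3 st.py
```

```text
13.7333 [0.4039 0.2677 0.0482] [-3.1400e+00  1.3000e-03  1.1898e+00] F tool [0.1 2.7 0.2] T tool [-0.5  -0.01  0.06] 62.028503492474556 (array([0.0016, 0.0002, 0.0007]), np.float64(0.002), array([-0.0016,  0.0013, -0.0002]))
```

Emit:
jog_arm(
  series=[0, 0, 0.001, 0, 0, 0, 0, 0, 0, 0, 0, 0, 0, 0, 0, 0, 0, 0],
)

```text
time_s: 13.98
position: [0.404, 0.2678, 0.0475]
tcp_rot: [-3.14, 0.001, 1.19]
ft_force: [0.6, -1.3, 4.6]
finger_gap: 0.0318
gripper_force: 62.5
```

```bash
python3 st.py
```

```text
13.9833 [0.404  0.2678 0.0475] [-3.1403e+00  9.0000e-04  1.1898e+00] F tool [-1.   1.  -4.6] T tool [-0.39 -0.21  0.01] 62.50498741865158 (array([0.0015, 0.0002, 0.    ]), np.float64(0.002), array([-0.0013,  0.0009, -0.0002]))
```

Emit:
jog_arm(
  series=[0, 0, 0.0008, 0, 0, 0, 0, 0, 0, 0, 0, 0, 0, 0, 0, 0, 0, 0, 0, 0, 0, 0, 0, 0],
)

```text
time_s: 14.32
position: [0.404, 0.2679, 0.0473]
tcp_rot: [-3.141, 0.001, 1.19]
ft_force: [-1.1, -2.6, 16.5]
finger_gap: 0.0323
gripper_force: 63.7
```

```bash
python3 st.py
```

```text
14.3167 [0.404  0.2679 0.0473] [-3.1409e+00  5.0000e-04  1.1899e+00] F tool [ -2.9  -0.  -16.5] T tool [ 0.   -0.68  0.02] 63.665384128689766 (array([ 0.0015,  0.0001, -0.0002]), np.float64(0.001), array([-0.0007,  0.0005, -0.0001]))
```

Emit:
jog_arm(
  series=[0, 0, -0.0003, 0, 0, 0, 0, 0, 0, 0, 0, 0, 0, 0, 0, 0, 0, 0, 0, 0, 0, 0, 0, 0, 0, 0, 0, 0, 0, 0, 0, 0, 0, 0, 0, 0],
)

```text
time_s: 14.82
position: [0.404, 0.2679, 0.0474]
tcp_rot: [-3.141, 0.001, 1.19]
ft_force: [-0.8, -2.6, 12.7]
finger_gap: 0.0325
gripper_force: 63.2
```

The push holds steady at 12.7 N with the cap at its seat height, so I'm handing in.

```bash
python3 -c "
from rig import bot
print(bot.sign_off())"
```

```text
the job is handed in; nothing more can be done
None
```

I handed the job in at about 15 s: the bar is shut over the stud, the cap clicked home, and the gripper still holds it and presses down with about 12.7 N; seating is judged from force and height readings, not a final picture, and no verdict came back.

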